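# Sort the nuts into the scale pan, then tip the pan out over the bowl

## Task

In front of the kitchen scale two walnuts and a little alder cone are lying mixed up in a row: put the cone with the other one in the small white dish, and add both walnuts to the one that is already in the steel pan on the scale, so that they are weighed together. Then draw the pan out of the scale's cradle by its wooden grip, lift it clear while it is level with the nuts still in it, and tip it steeply, spout down, over the dark wooden bowl so that all three walnuts roll into the bowl. Finish while still holding the pan in the air like that - spout pointing steeply down over the bowl, clear above its rim and touching nothing but your gripper - and leave the bowl, the dish, the timer behind the scale, the wooden spoon and the round cookie cutter where they stand.

Things in the scene. Friction and masses are not known exactly. Their poses are not given: they have to be found in the camera images.
- walnut_1_mid (a point): middle of a pale brown walnut, a slightly flattened ball 38 x 34 x 29 mm, about 20 g; lies loose on the worktop (middle 14.5 mm up) in a row in front of the scale. Its axes turn as it rolls.
- walnut_2_mid (a point): middle of a pale brown walnut, a slightly flattened ball 38 x 34 x 29 mm, about 20 g; lies loose on the worktop (middle 14.5 mm up) in a row in front of the scale. Its axes turn as it rolls.
- walnut_3_mid (a point): middle of a pale brown walnut, a slightly flattened ball 38 x 34 x 29 mm, about 20 g; already lies in the scale pan at the start. Its axes turn as it rolls.
- cone_1_mid (a point): middle of a dark brown alder cone, 16 mm wide and high, 25 mm long along its y axis, 10 g; lies on the worktop in one row with the two loose walnuts, in any order, at least 60 mm apart middle to middle
- cone_2_mid (a point): middle of a dark brown alder cone, 16 mm wide and high, 25 mm long along its y axis, 10 g; already lies in the white dish at the start
- dish: small round white ceramic dish, 92 mm across the rim, 74 mm across the foot, 38 mm high, wall 4 mm, inner floor 5 mm up; origin under its centre. Loose, 0.22 kg.
- bowl: dark turned wooden bowl, 180 mm across, 52 mm high, hollow inside like a wide cone with a floor 12 mm up; origin under its centre. Loose, 0.32 kg.
- scale: cream spring scale, fixed; housing 152 (x) x 130 (y) x 60 mm high, slanted dial with red needle at its front (-x). Above it a round 118 mm platform gives on a spring (0.25 N per mm, at most 6 mm down; rises about 10 mm when the pan is off). On it a cream ring, 95 mm bore, 14 mm deep: the cradle for the pan's foot. Origin on the worktop under the cradle's axis, z up.
- pan: loose steel weighing pan, 0.20 kg; origin at the centre of the underside of its foot, z up; in the cradle this is about 74 mm above the worktop. Foot 86 mm across, sits in the cradle with 4 mm play all round, free to turn. Rim 120 mm across, 50 mm above the underside. Broad pouring spout, about 90 mm wide, at pan -x, wooden grip at pan +x. Tipped about 50 degrees, spout down, the nuts roll out.
- pan_in (a point): centre of the pan's flat inside floor, 80 mm across, 20 mm above the pan's underside; the wall flares up from it to the 120 mm rim, steeply all round but only 22 degrees towards the spout. Axes as the pan's
- pan_spout (a point): middle of the pan's spout lip, at (-105, 0, 46) mm in the pan's frame; axes as the pan's
- pan_grip (a point): where to grip the pan's dark wooden upright grip, at (86, 0, 72) mm in the pan's frame; a rounded block 11 mm thick along pan x (close the fingers along pan x), 50 mm wide along y; top 12 mm above this point. Keep fingertips at most 15 mm below it, over the rim. Axes as the pan's
- timer: bystander: round kitchen timer, 66 mm across, 50 mm high, cream and green, the one just behind the scale
- wooden_spoon: bystander: wooden spoon, 310 mm long, lying behind the bowl
- cutter_round: bystander: round tin cookie cutter, 56 mm across, 26 mm high, beyond the scale on the left
Things that resemble listed ones, but are neither listed nor needed, are in the scene too. Leave any green or turquoise look-alike of the part that bears walnut_3_mid alone.

How it is judged:
On the way, in this order (a step that is already met when the one before it is completed fails the run):
1. both cones lie in the white dish and all three walnuts in the pan, let go, while the pan sits in its cradle on the scale (distance between each of walnut_1_mid, walnut_2_mid, walnut_3_mid and pan_in below 0.072 m and horizontal distance between each of cone_1_mid, cone_2_mid and dish below 0.042 m and height (world z) of each of cone_1_mid, cone_2_mid below 0.045 m and contact force between the fingers and walnut_1 below 0.1 N and contact force between the fingers and walnut_2 below 0.1 N and contact force between the fingers and walnut_3 below 0.1 N and contact force between the fingers and cone_1 below 0.1 N and contact force between the fingers and cone_2 below 0.1 N and z of pan in the frame of scale below 0.085 m and horizontal distance between pan and scale below 0.01 m and angle between pan's own z axis and vertical below 0.12 rad), for 0.2 s.
2. the pan is drawn out and lifted at least 25 mm, still level (within 20 degrees) and with all three walnuts in it (distance between each of walnut_1_mid, walnut_2_mid, walnut_3_mid and pan_in below 0.072 m and z of pan in the frame of scale above 0.099 m and angle between pan's own z axis and vertical below 0.35 rad and contact force between pan and the fingers above 1 N), for 0.1 s.
At the end, for the whole second after the job is handed in: All 3 walnuts at rest in the bowl (within 80 mm of its axis, below 75 mm), both cones in the dish (within 42 mm of its axis); the fingers hold the pan still, spout 30 degrees or more below level, its tip within 85 mm of the bowl's axis and over 57 mm high, pan touching neither bowl nor scale (horizontal distance between each of walnut_1_mid, walnut_2_mid, walnut_3_mid and bowl below 0.08 m and height (world z) of each of walnut_1_mid, walnut_2_mid, walnut_3_mid below 0.075 m and linear speed of each of walnut_1, walnut_2, walnut_3 below 0.08 m/s and horizontal distance between each of cone_1_mid, cone_2_mid and dish below 0.042 m and height (world z) of each of cone_1_mid, cone_2_mid below 0.045 m and angle between pan's own x axis and vertical below 1.05 rad and height (world z) of pan_spout above 0.057 m and horizontal distance between pan_spout and bowl below 0.085 m and contact force between pan and the fingers above 1 N and contact force between pan and bowl below 0.1 N and contact force between pan and scale below 0.1 N and linear speed of pan below 0.03 m/s); the arm keeps its last pose, push and grip.
It fails at once if the bowl or the dish is shifted by more than 30 mm (distance of any of bowl, dish from where it was at the start of the episode above 0.03 m).
It fails at once if the timer, the wooden spoon or the round cookie cutter is shifted by more than 25 mm (distance of any of timer, wooden_spoon, cutter_round from where it was at the start of the episode above 0.025 m).
It also fails if it takes over 72 s, if anything falls off the work surface, if the arm or the gripper's body presses on something with over 40 N, if the wrist force passes 120 N, or if a joint passes its speed limit or range.

## Robot

A 7-joint arm with a two-finger parallel gripper is mounted at the origin on a cart in front of the work surface, level with it; the furniture and walls round the work are solid. World frame = base frame: x ahead of the robot, y to its left, z up, the work surface at z = 0. Lengths are in m, angles in rad, forces in N, time in s.
With the tool pointing down it reaches from about 0.425 to 0.875 m from the base axis. Payload 4.7 kg.
Tool frame: the origin (TCP) lies midway between the tips of the shut fingers; the grasp point (between the pads) lies 19 mm behind it (r.tcp_to_grasp is the distance from the TCP to the grasp point, in m); z points along the fingers, y is the line along which they close (so a half turn about z gives the same grasp; the last joint's range is limited). The gripper opens to 87 mm and grips with 3 to 60 N. Pads are 19 mm wide; open, the fingers measure 117 mm over their backs; the gripper's body (75 mm by 190 mm) begins 51 mm behind the grasp point.
Start: joints at [-1.21, 0.321, -0.07, 1.45, 0.023, 1.371, -0.057], TCP at [0.221, 0.611, 0.223] pointing down, gripper open.
Joint ranges: [-2.86, 2.86], [-0.3, 2.09], [-1.38, 1.24], [0.06, 2.45], [-1.56, 4.7], [0.09, 2.05], [-2.69, 2.69]. Speed limits (rad/s): [2.57, 2.57, 3.14, 3.14, 3.14, 3.14, 3.14].

## Interface

Orientations are given as a unit quaternion [x, y, z, w].
In Python, from plant import r gives the robot as it stands.
- The arm moves only by the shell command python3 -m inch 'ROWS' [FORCE]. ROWS is a JSON list of rows, 1 to 20 of them, each of 5 numbers: dx, dy, dz in m, then a turn about the tool's z in rad, then the finger opening in m; each row shifts and turns the commanded pose from where the row before left it, along the tool's axes as they then stand; what a row does not reach is not made up. A row lasts 1/8 s, in which the tool goes at most 0.0625 m and 0.188 rad, less where a joint would pass 70% of its speed; a pose out of reach is approached as far as the arm can. The fingers move at their own pace and stop on an object; FORCE is the grip in N (left out, the last holds). Time passes only in rows, so rows that do not move let the fingers close. It prints the time, the measured TCP pose, the force, the opening and the grip force at its end.
- r.read_state(): the state, without advancing time (a new reading comes with each control period).
- r.grab_frame(name): name is "side" or "top"; returns a dict with "frame" (420x560x3 uint8, red, green, blue), "mtx" (3x3 intrinsics, pixels), "eye" and "rotation" of the camera in the world. Camera axes: x right, y down, z forward; pixel columns grow to the right and rows downward; lengths in m; the calibration is good to about 2 mm. A picture is of the moment at which its call begins. There is no depth.
- r.job_done(): hands the job in; it is judged then, once.
The state is a dict: "t": time; "joint_pos": joint angles; "qd": joint speeds; "tau": joint torques, N m; "eef_pos": TCP position; "tcp_rot": TCP orientation; "ft_force": force on the tool from outside, world axes, zero at the start; "torque": the same for the moment, N m; "gripper_width": finger opening in m; "grasp_force": force on a finger pad.
Only numpy, scipy, OpenCV 4.12 (cv2) and the standard library are available. Lean on these libraries where they do the work, as an engineer would, in place of code of your own. Each camera call takes 0.05 s, during which the arm holds its last target. There are 200 camera calls.

## Working session

There is one attempt and no reset: what is moved stays moved. The work goes in short steps, Python scripts to look and compute and a shell command to move; the robot and the scene stay as the last step left them, time stands still between calls to the robot, and variables do not carry over. Pictures are saved under pics/ and viewed, at most 10 in all, crops included, and the job is handed in when it is done.

```bash
ls; mkdir -p pics; python3 - <<'E'
from plant import r
import cv2
for n in("side","top"):
    f=r.grab_frame(n); cv2.imwrite(f"pics/{n}0.png",f["frame"][:,:,::-1]); print(n,f["mtx"].tolist(),f["eye"],f["rotation"])
s=r.read_state();print(s["eef_pos"],s["tcp_rot"],s["t"],s["gripper_width"])
E
```

```text
pics
side [[454.4526973145264, 0.0, 277.0135244550631], [0.0, 454.4526973145264, 206.9108598436697], [0.0, 0.0, 1.0]] [ 0.11070919 -0.51618743  0.52893964] [ 0.80867196 -0.24084549  0.1504439  -0.51517934]
top [[437.4906810125704, 0.0, 287.28559341306885], [0.0, 437.4906810125704, 208.5515066920942], [0.0, 0.0, 1.0]] [0.33814995 0.20255891 1.25831562] [ 0.71877545 -0.68633572  0.0770333  -0.07981855]
[0.2207791  0.61079305 0.22154418] [ 1.72519476e-01  9.85005690e-01 -8.98686013e-04 -1.14851896e-04] 0.1 0.08648090439155602
```

View pics/top0.png

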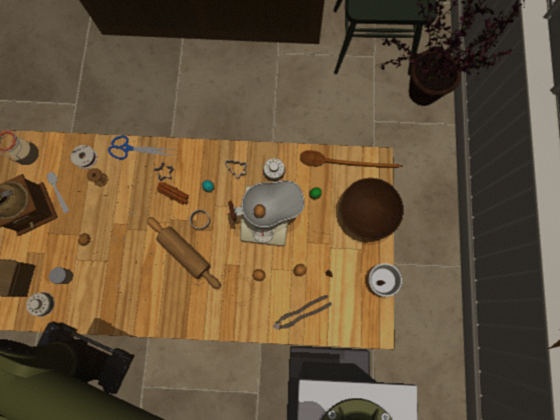

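View pics/side0.png

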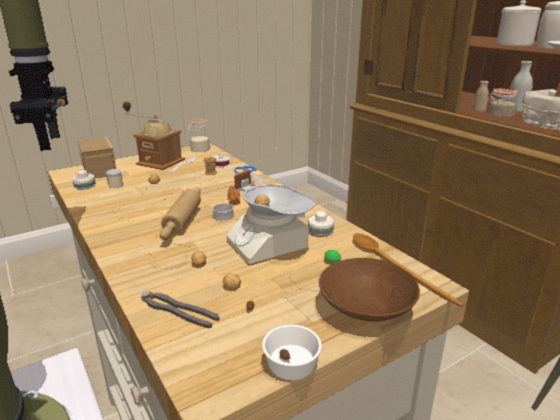

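```bash
cat > h.py <<'E'
import numpy as np, cv2
from scipy.spatial.transform import Rotation as R
from plant import r
def cam(n):
    f=r.grab_frame(n); return f
def ray(f,u,v):
    d=R.from_quat(f["rotation"]).apply(np.linalg.inv(f["mtx"])@[u,v,1]); return np.array(f["eye"]),d
def onz(f,u,v,z):
    e,d=ray(f,u,v); return (e+d*(z-e[2])/d[2]).round(4)
def tri(f,p,g,q):
    a,d=ray(f,*p);b,k=ray(g,*q)
    s=np.linalg.lstsq(np.c_[d,-k],b-a,rcond=None)[0]
    P,Q=a+d*s[0],b+k*s[1]; return ((P+Q)/2).round(4),np.linalg.norm(P-Q).round(4)
def proj(f,P):
    c=R.from_quat(f["rotation"]).inv().apply(np.array(P)-f["eye"]); h=f["mtx"]@c; return (h[:2]/h[2]).round(1)
def crop(f,x,y,w,h,k,name):
    cv2.imwrite(name,cv2.resize(f["frame"][y:y+h,x:x+w,::-1],None,fx=k,fy=k,interpolation=cv2.INTER_CUBIC))
E
python3 - <<'E'
from h import *
f=cam("top"); crop(f,215,150,200,150,4,"pics/topc.png")
g=cam("side"); crop(g,130,170,200,150,4,"pics/sidec.png")
for n,p,q,z in (("w1",(259,274),(199,258),.0145),("w2",(300,269.5),(232,282),.0145),("cone",(329,273),(250,306),.008),("dishrim",(385,280),(292,344),.038),("bowlrim",(370,210),(368,287),.052),("grip",(232,215),(243,180),.146)):
    print(n,onz(f,*p,z),onz(g,*q,z),tri(f,p,g,q))
E
```

```text
w1 [0.4264 0.285  0.0145] [0.4254 0.2821 0.0145] (array([0.4266, 0.2851, 0.0126]), np.float64(0.0001))
w2 [0.4444 0.17   0.0145] [0.4425 0.1628 0.0145] (array([0.4453, 0.1697, 0.0094]), np.float64(0.0011))
cone [0.4388 0.0873 0.008 ] [0.4382 0.0844 0.008 ] (array([0.4393, 0.087 , 0.0059]), np.float64(0.0006))
dishrim [ 0.4244 -0.0647  0.038 ] [ 0.4264 -0.0682  0.038 ] (array([ 0.426 , -0.066 ,  0.0361]), np.float64(0.0033))
bowlrim [ 0.6172 -0.02    0.052 ] [ 0.615  -0.0352  0.052 ] (array([ 0.6224, -0.0238,  0.0416]), np.float64(0.0066))
grip [0.5656 0.3555 0.146 ] [0.5689 0.3352 0.146 ] (array([0.5726, 0.3542, 0.1378]), np.float64(0.0116))
```

View pics/topc.png

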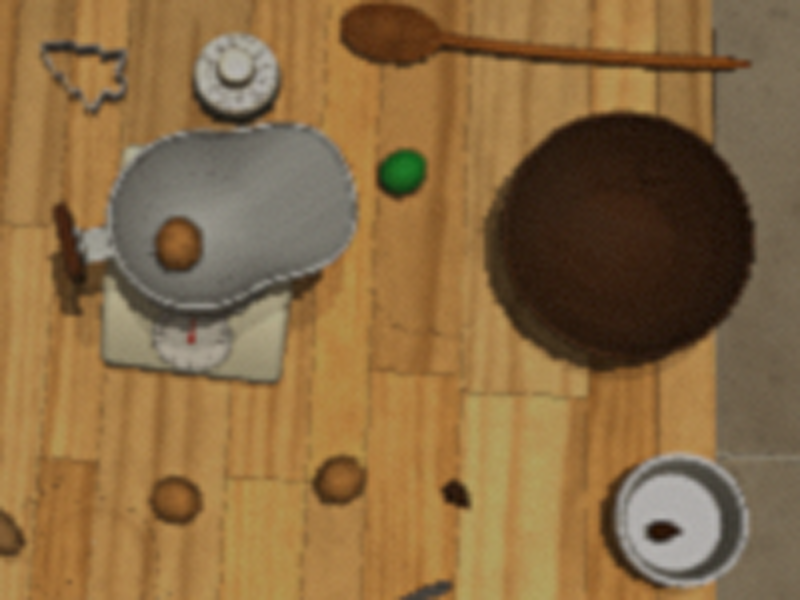

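View pics/sidec.png

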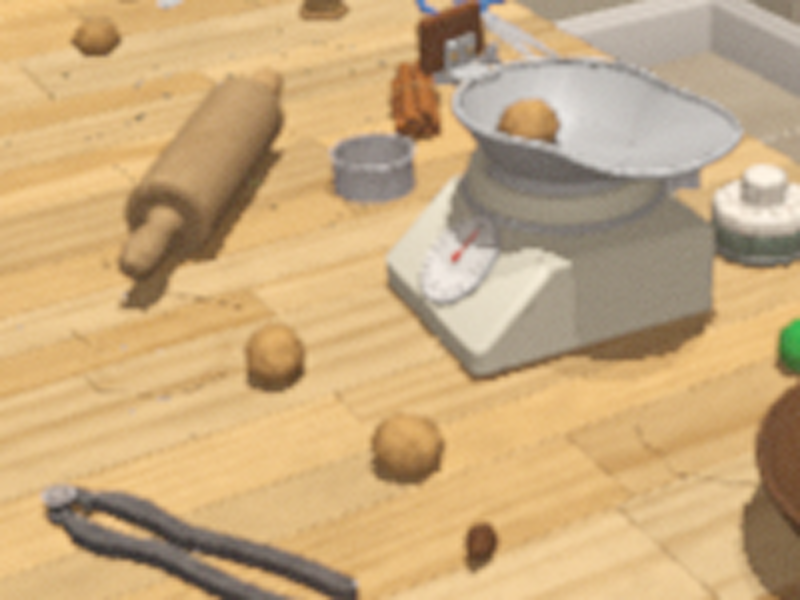

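Candidates: pale brown walnuts at top px (259,275) and (300,270) are in the row. A walnut at (84,239), far left, is a stray, and the green and turquoise balls at (316,193) and (208,186) are decoys. The cone is at (329,273), the white dish with cone 2 is at (385,280), and the bowl is at (372,210). The steel pan is on the scale, with its grip at (232,211) and its spout towards the bowl. The crops confirm these choices.

```bash
cat >> h.py <<'E'
def go(p,yaw=None):
    "deltas in tool axes to world p; yaw = angle (deg) of tool y wanted"
    s=r.read_state(); q=R.from_quat(s["tcp_rot"]); M=q.as_matrix()
    y0=np.degrees(np.arctan2(M[1,1],M[0,1])); d=M.T@(np.array(p)-s["eef_pos"])
    t=0 if yaw is None else -np.radians((yaw-y0+90)%180-90)
    print("at",np.round(s["eef_pos"],4),"yaw",y0.round(1),"toolz",M[:,2].round(3),"w",round(s["gripper_width"],4),"F",round(s["grasp_force"],1),"t",s["t"],"-> d",d.round(4),"turn",round(t,3))
def pan_pts(o,yaw):
    "yaw deg of pan +x"
    M=R.from_euler("z",yaw,degrees=True)
    return {k:np.array(o)+M.apply(v) for k,v in dict(spout=(-.105,0,.046),gripL=(.086,-.025,.084),gripR=(.086,.025,.084),rimL=(0,.06,.05),rimR=(0,-.06,.05),grip=(.086,0,.072)).items()}
E
python3 - <<'E'
from h import *
f=cam("top");g=cam("side")
px=lambda a,b:(215+a/4,150+b/4)
ps=lambda a,b:(130+a/4,170+b/4)
c=onz(f,*px(205,213),.124);a=onz(f,*px(62,205),.158);b=onz(f,*px(80,280),.158)
G=(a+b)/2;print("rimc",c,"gripends",a,b,np.linalg.norm(a-b),"G",G,np.linalg.norm((G-c)[:2]),"yaw",np.degrees(np.arctan2(*(G-c)[1::-1])))
print("grip tri",tri(f,px(70,243),g,ps(450,10)))
print("w3",onz(f,*px(178,243),.1085),tri(f,px(178,243),g,ps(529,120)))
print("cone2",onz(f,*px(661,531),.013))
for yaw in (90,97,104):
  P=pan_pts((c[0],c[1],.074),yaw)
  print(yaw,{k:((proj(f,v)-[215,150])*4, (proj(g,v)-[130,170])*4) for k,v in P.items()})
go([.4266,.285,.1],None)
E
```

```text
rimc [0.6062 0.2697 0.124 ] gripends [0.5992 0.3604 0.158 ] [0.5504 0.3452 0.158 ] 0.051112425103882475 G [0.5748 0.3528 0.158 ] 0.08883450906038712 yaw 110.6994730900471
grip tri (array([0.5761, 0.3529, 0.1568]), np.float64(0.0032))
w3 [0.5883 0.2876 0.1085] (array([0.5891, 0.2872, 0.1088]), np.float64(0.0018))
cone2 [ 0.4179 -0.0569  0.013 ]
90 {'spout': (array([362.4, 221.6]), array([679.2, 174.4])), 'gripL': (array([ 72.8, 157.6]), array([526.4, -11.2])), 'gripR': (array([ 67.2, 232.4]), array([452.4,   5.2])), 'rimL': (array([200. , 301.6]), array([476. , 123.6])), 'rimR': (array([210. , 126.4]), array([657.6,  76. ])), 'grip': (array([ 72.4, 199.2]), array([490.4,  16.4]))}
97 {'spout': (array([361.6, 202.8]), array([698.4, 167.6])), 'gripL': (array([ 68. , 173.2]), array([508.8,  -8.8])), 'gripR': (array([ 71.6, 248.4]), array([440. ,  10.8])), 'rimL': (array([210.8, 301.2]), array([483.2, 128.4])), 'rimR': (array([199.2, 126.8]), array([649.6,  72. ])), 'grip': (array([ 72. , 214.8]), array([475.6,  20. ]))}
104 {'spout': (array([358.8, 184.4]), array([715.2, 160.4])), 'gripL': (array([ 65.2, 189.6]), array([492.,  -6.])), 'gripR': (array([ 78.4, 263.6]), array([429.2,  16.8])), 'rimL': (array([222., 300.]), array([492. , 132.4])), 'rimR': (array([188.4, 128. ]), array([640.8,  68.4])), 'grip': (array([ 74. , 230.4]), array([462. ,  24.8]))}
at [0.2209 0.6111 0.2222] yaw 70.1 toolz [-0.    -0.001 -1.   ] w 0.0868 F 0.0 t 0.3 -> d [-0.3043 -0.2367  0.1224] turn 0
```

```bash
python3 -m inch '[[-0.038,-0.0296,0.0153,0,0.062],[-0.038,-0.0296,0.0153,0,0.062],[-0.038,-0.0296,0.0153,0,0.062],[-0.038,-0.0296,0.0153,0,0.062],[-0.038,-0.0296,0.0153,0,0.062],[-0.038,-0.0296,0.0153,0,0.062],[-0.038,-0.0296,0.0153,0,0.062],[-0.038,-0.0296,0.0153,0,0.062],[0,0,0,0,0.062]]' 20; python3 -c "
from h import *
go([.4266,.285,.004])"
```

```text
t: 1.42
eef_pos: [0.428, 0.2805, 0.0991]
tcp_rot: [0.176, 0.984, -0.001, -0.0]
ft_force: [-0.4, 1.1, -0.2]
gripper_width: 0.0619
grasp_force: 0.0
at [0.428  0.2805 0.0991] yaw 69.7 toolz [-0.001 -0.003 -1.   ] w 0.0619 F 0.0 t 1.425 -> d [0.0029 0.004  0.0951] turn 0
```

```bash
python3 -m inch '[[0.001,0.001,0.045,0,0.062],[0,0,0.04,0,0.062],[0,0,0.01,0,0.062],[0,0,0,0,0.062]]'; python3 -c "
from h import *
go([.4266,.285,.004])"
```

```text
t: 1.92
eef_pos: [0.4256, 0.2872, 0.0055]
tcp_rot: [0.172, 0.985, -0.0, -0.0]
ft_force: [-0.2, 0.1, 0.1]
gripper_width: 0.0617
grasp_force: 0.0
at [0.4256 0.2872 0.0055] yaw 70.2 toolz [-0.  0. -1.] w 0.0617 F 0.0 t 1.925 -> d [-0.0017 -0.0018  0.0015] turn 0
```

```bash
python3 -m inch '[[0,0,0,0,0.02],[0,0,0,0,0.02],[0,0,0,0,0.02],[0,0,-0.05,0,0.02],[0,0,-0.05,0,0.02],[0,0,-0.05,0,0.02],[0,0,0,0,0.02]]' 20; python3 -c "
from h import *
go([.618,.248,.16],20)"
```

```text
t: 2.8
eef_pos: [0.4284, 0.2884, 0.1602]
tcp_rot: [0.173, 0.985, 0.004, 0.003]
ft_force: [0.4, 0.4, -0.9]
gripper_width: 0.0347
grasp_force: 19.4
at [0.4284 0.2884 0.1602] yaw 70.1 toolz [ 0.007  0.006 -1.   ] w 0.0347 F 19.4 t 2.8 -> d [-0.1921  0.0264  0.0013] turn 0.875
```

```bash
python3 -m inch '[[-0.048,0.007,0,0,0.02],[-0.048,0.007,0,0,0.02],[-0.048,0.006,0,0,0.02],[-0.048,0.006,0,0,0.02],[0,0,0,0,0.02],[0,0,0.025,0,0.02],[0,0,0.025,0,0.02],[0,0,0,0,0.02]]'; python3 -c "
from h import *
go([.618,.248,.108])"
```

```text
t: 3.8
eef_pos: [0.6129, 0.246, 0.1033]
tcp_rot: [0.172, 0.985, -0.001, -0.002]
ft_force: [-0.1, 0.2, 0.9]
gripper_width: 0.0346
grasp_force: 19.5
at [0.6129 0.246  0.1033] yaw 70.2 toolz [-0.004 -0.001 -1.   ] w 0.0346 F 19.5 t 3.8 -> d [-0.0041  0.0036 -0.0048] turn 0
```

Release, lift, go to walnut 2.

```bash
python3 -m inch '[[0,0,0,0,0.05],[0,0,0,0,0.05],[0,0,-0.035,0,0.05],[0,0,-0.04,0,0.05],[0,0,0,0,0.06]]'; python3 -c "
from h import *
go([.445,.1695,.1])"
```

```text
t: 4.42
eef_pos: [0.6177, 0.2466, 0.1853]
tcp_rot: [0.173, 0.985, 0.003, 0.004]
ft_force: [0.2, -0.6, 0.7]
gripper_width: 0.0542
grasp_force: 0.0
at [0.6177 0.2466 0.1853] yaw 70.1 toolz [ 0.008  0.004 -1.   ] w 0.0542 F 0.0 t 4.425 -> d [ 0.1367 -0.1318  0.0837] turn 0
```

```bash
python3 -m inch '[[0.034,-0.033,0,0,0.062],[0.034,-0.033,0.02,0,0.062],[0.034,-0.033,0.03,0,0.062],[0.034,-0.033,0.03,0,0.062],[0,0,0,0,0.062],[0,0,0.03,0,0.062]]'; python3 -c "
from h import *
go([.4445,.1695,.004])"
```

```text
t: 5.18
eef_pos: [0.4444, 0.1689, 0.0718]
tcp_rot: [0.173, 0.985, 0.002, 0.002]
ft_force: [0.5, -0.1, -0.0]
gripper_width: 0.062
grasp_force: 0.0
at [0.4444 0.1689 0.0718] yaw 70.1 toolz [ 0.005  0.003 -1.   ] w 0.062 F 0.0 t 5.175 -> d [0.0004 0.0002 0.0678] turn 0
```

```bash
python3 -m inch '[[0,0,0.035,0,0.062],[0,0,0.030,0,0.062],[0,0,0,0,0.062],[0,0,0,0,0.02],[0,0,0,0,0.02],[0,0,0,0,0.02],[0,0,-0.05,0,0.02],[0,0,-0.05,0,0.02],[0,0,-0.05,0,0.02],[0,0,0,0,0.02]]' 20; python3 - <<'E'
from h import *
f=cam("top"); crop(f,215,150,200,150,4,"pics/topd.png")
go([.605,.262,.16])
E
```

```text
t: 6.42
eef_pos: [0.4454, 0.1692, 0.1601]
tcp_rot: [0.173, 0.985, 0.003, 0.004]
ft_force: [0.3, -0.1, -0.3]
gripper_width: 0.0205
grasp_force: 0.0
at [0.4438 0.1685 0.1576] yaw 70.1 toolz [ 0.005  0.003 -1.   ] w 0.0201 F 0.0 t 6.475 -> d [-0.1198  0.1427 -0.0014] turn 0
```

View pics/topd.png

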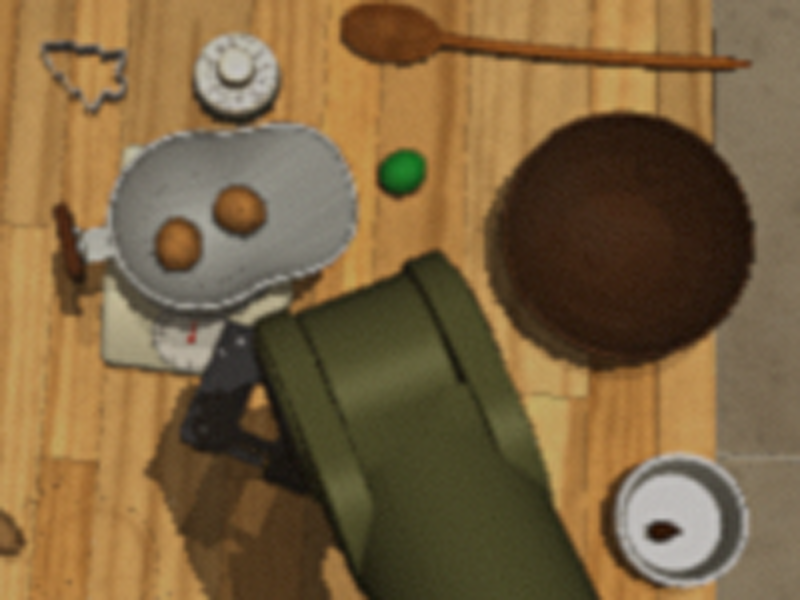

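Walnut 1 is in the pan at crop (240,210), next to walnut 3 at (178,243). The grasp of walnut 2 failed, so I'll look for it from the side.

```bash
python3 - <<'E'
from h import *
f=cam("side"); crop(f,130,190,200,150,4,"pics/s2.png")
E
```

```text
(no output)
```

View pics/s2.png

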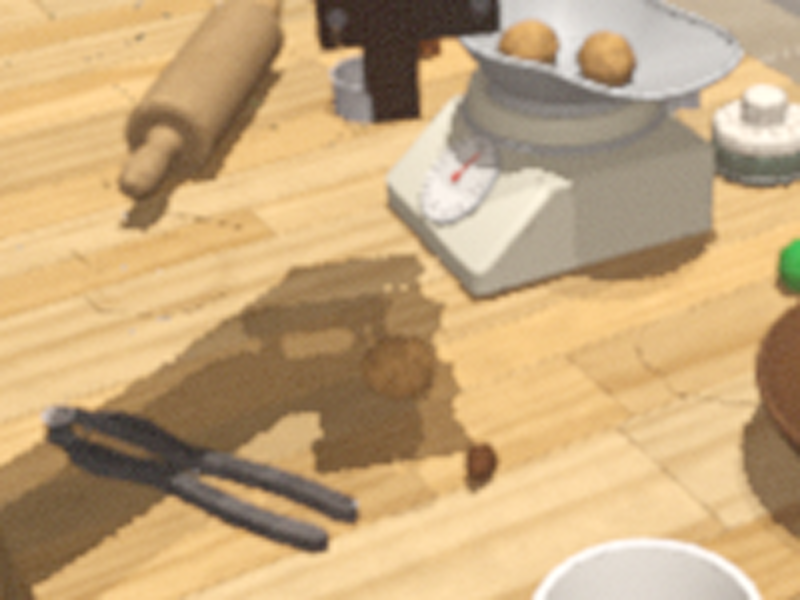

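```bash
python3 - <<'E'
from h import *
g=cam("side")
a=onz(g,231.75,281.75,.0145);b=onz(g,229.75,281.5,.0145);print(a,b,b-a)
go(np.array([.4445,.1697,.004])+b-a+[0,0,.0])
print(tri(cam("top"),(0,0),g,(0,0))[1]*0)
E
```

```text
[0.4425 0.1638 0.0145] [0.4396 0.1667 0.0145] [-0.0029  0.0029  0.    ]
at [0.4419 0.1677 0.1547] yaw 70.1 toolz [-0.001 -0.    -1.   ] w 0.0199 F 0.0 t 6.575 -> d [0.0019 0.0046 0.1507] turn 0
0.0
```

```bash
python3 -m inch '[[0.002,0.003,0,0,0.062],[0,0,0.04,0,0.062],[0,0,0.05,0,0.062],[0,0,0.05,0,0.062],[0,0,0.012,0,0.062],[0,0,0,0,0.062],[0,0,0,0,0.062]]' 25; python3 -c "
from h import *
go([.441,.171,.002])"
```

```text
t: 7.5
eef_pos: [0.4424, 0.1719, 0.004]
tcp_rot: [0.173, 0.985, 0.001, 0.001]
ft_force: [0.4, 0.4, 0.4]
gripper_width: 0.0618
grasp_force: 0.0
at [0.4424 0.1719 0.004 ] yaw 70.1 toolz [ 0.001  0.001 -1.   ] w 0.0618 F 0.0 t 7.5 -> d [ 0.001  -0.0013  0.002 ] turn 0
```

```bash
python3 -m inch '[[0.001,0,0.001,0,0.02],[0,0,0,0,0.02],[0,0,0,0,0.02],[0,0,0,0,0.02],[0,0,-0.01,0,0.02]]' 25; python3 -c "
from h import *
go([.610,.255,.16])"
```

```text
t: 8.12
eef_pos: [0.4399, 0.1713, 0.0119]
tcp_rot: [0.173, 0.985, -0.001, -0.001]
ft_force: [0.6, 0.1, -1.0]
gripper_width: 0.0312
grasp_force: 25.0
at [0.4399 0.1713 0.0119] yaw 70.1 toolz [-0.002 -0.001 -1.   ] w 0.0312 F 25.0 t 8.125 -> d [-0.1313  0.1363 -0.1484] turn 0
```

```bash
python3 -m inch '[[0,0,-0.05,0,0.02],[0,0,-0.05,0,0.02],[-0.014,0.016,-0.05,0,0.02],[-0.032,0.034,0,0,0.02],[-0.032,0.034,0,0,0.02],[-0.032,0.034,0,0,0.02],[-0.026,0.030,0,0,0.02],[0,0,0,0,0.02]]'; python3 -c "
from h import *
go([.624,.280,.122])"
```

```text
t: 9.12
eef_pos: [0.62, 0.2659, 0.1613]
tcp_rot: [0.172, 0.985, -0.0, -0.0]
ft_force: [-0.9, 0.5, -0.0]
gripper_width: 0.0319
grasp_force: 25.0
at [0.62   0.2659 0.1613] yaw 70.2 toolz [-0.    -0.001 -1.   ] w 0.0319 F 25.0 t 9.125 -> d [0.001  0.0147 0.0393] turn 0
```

```bash
python3 -m inch '[[0.001,0.012,0.02,0,0.02],[0,0,0.018,0,0.02],[0,0,0,0,0.02],[0,0,0,0,0.045],[0,0,0,0,0.045],[0,0,-0.03,0,0.05],[0,0,-0.03,0,0.05]]'; python3 - <<'E'
from h import *
f=cam("side"); crop(f,200,150,160,120,5,"pics/s3.png")
go([.439,.0865,.1],-32)
E
```

```text
t: 10.0
eef_pos: [0.622, 0.2761, 0.1854]
tcp_rot: [0.173, 0.985, 0.0, 0.0]
ft_force: [0.7, 0.6, 1.3]
gripper_width: 0.0488
grasp_force: 0.0
at [0.6243 0.277  0.1908] yaw 70.1 toolz [ 0.007  0.004 -1.   ] w 0.0496 F 0.0 t 10.05 -> d [ 0.1099 -0.2427  0.0887] turn -1.359
```

View pics/s3.png

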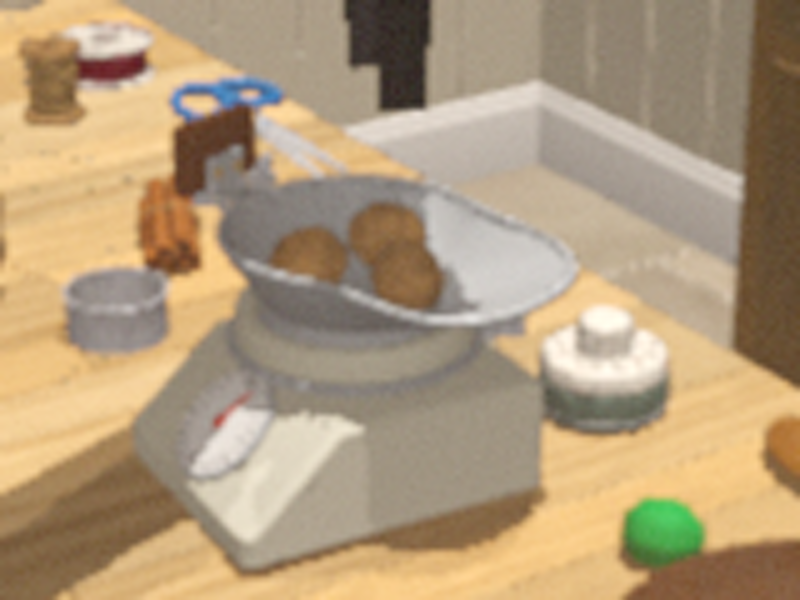

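All three walnuts are in the pan: crop (310,258), (388,232) and (407,275). Next is the cone.

```bash
python3 -m inch '[[0.022,-0.0485,0,0,0.05],[0.022,-0.0485,0,0,0.05],[0.022,-0.0485,0.02,0,0.05],[0.022,-0.0485,0.035,0,0.05],[0.022,-0.0485,0.035,0,0.05],[0,0,0,-0.17,0.05],[0,0,0,-0.17,0.05],[0,0,0,-0.17,0.05],[0,0,0,-0.17,0.05],[0,0,0,-0.17,0.05],[0,0,0,-0.17,0.05],[0,0,0,-0.17,0.05],[0,0,0,-0.17,0.05],[0,0,0,0,0.05]]'; python3 - <<'E'
from h import *
go([.439,.0867,.003],-32)
E
```

```text
t: 11.8
eef_pos: [0.4379, 0.0871, 0.0961]
tcp_rot: [-0.484, 0.875, 0.0, 0.001]
ft_force: [-1.2, -0.4, 0.3]
gripper_width: 0.0499
grasp_force: 0.0
at [0.4379 0.0871 0.0961] yaw 147.9 toolz [ 0.001  0.001 -1.   ] w 0.0499 F 0.0 t 11.8 -> d [-0.0001 -0.001   0.0931] turn -0.001
```

```bash
python3 -m inch '[[0,-0.001,0.045,0,0.045],[0,0,0.04,0,0.045],[0,0,0.006,0,0.045],[0,0,0,0,0.045],[0,0,0,0,0.005],[0,0,0,0,0.005],[0,0,0,0,0.005],[0,0,0,0,0.005],[0,0,-0.04,0,0.005],[0,0,-0.05,0,0.005],[0,0,0,0,0.005]]' 15; python3 - <<'E'
from h import *
go([.426,-.073,.09])
E
```

```text
t: 13.18
eef_pos: [0.4415, 0.0875, 0.0983]
tcp_rot: [-0.485, 0.874, -0.0, 0.004]
ft_force: [-0.7, 0.3, -0.8]
gripper_width: 0.0143
grasp_force: 15.0
at [0.4415 0.0875 0.0983] yaw 148.1 toolz [ 0.008  0.003 -1.   ] w 0.0143 F 15.0 t 13.175 -> d [ 0.1444 -0.0717  0.0076] turn 0
```

```bash
python3 -m inch '[[0.036,-0.017,0,0,0.005],[0.036,-0.017,0,0,0.005],[0.036,-0.017,0,0,0.005],[0.034,-0.016,0,0,0.005],[0,0,0,0,0.005],[0,0,0,0,0.005]]'; python3 - <<'E'
from h import *
go([.429,-.073,.03])
E
```

```text
t: 13.92
eef_pos: [0.4196, -0.0687, 0.0938]
tcp_rot: [-0.485, 0.874, 0.0, -0.0]
ft_force: [0.3, -0.3, 0.1]
gripper_width: 0.0144
grasp_force: 15.0
at [ 0.4196 -0.0687  0.0938] yaw 148.1 toolz [-0.001  0.    -1.   ] w 0.0144 F 15.0 t 13.925 -> d [-0.0014 -0.0103  0.0638] turn 0
```

```bash
python3 -m inch '[[-0.001,-0.010,0.02,0,0.005],[0,0,0.022,0,0.005],[0,0,0.02,0,0.005],[0,0,0,0,0.005],[0,0,0,0,0.028],[0,0,0,0,0.028],[0,0,-0.04,0,0.028],[0,0,-0.05,0,0.03],[0,0,-0.05,0,0.087],[0,0,0,0,0.087]]'; python3 - <<'E'
from h import *
f=cam("side"); crop(f,230,290,120,90,5,"pics/s4.png")
go([.5755,.353,.22],18)
E
```

```text
t: 15.18
eef_pos: [0.4318, -0.0707, 0.1798]
tcp_rot: [-0.485, 0.875, -0.004, 0.004]
ft_force: [-0.2, 0.1, -0.6]
gripper_width: 0.0428
grasp_force: 0.0
at [ 0.4301 -0.0705  0.1773] yaw 148.0 toolz [ 0.006 -0.004 -1.   ] w 0.0465 F 0.0 t 15.225 -> d [-0.4362  0.1007 -0.0434] turn -0.872
```

View pics/s4.png

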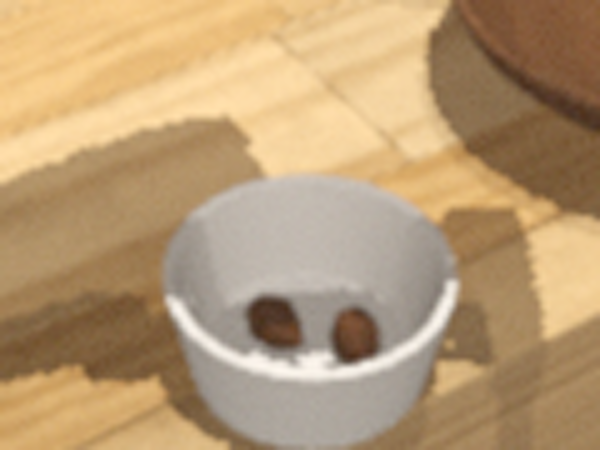

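Both cones are in the dish, at crop (275,320) and (355,335). Now to the pan grip. The tool can only turn about its own z, so I'll close the fingers along pan y. The pan can then be held level by a firm grip and swung spout-down about the finger line by easing the grip.

```bash
python3 -m inch '[[-0.0545,0.0126,-0.0054,0,0.087],[-0.0545,0.0126,-0.0054,0,0.087],[-0.0545,0.0126,-0.0054,0,0.087],[-0.0545,0.0126,-0.0054,0,0.087],[-0.0545,0.0126,-0.0054,0,0.087],[-0.0545,0.0126,-0.0054,0,0.087],[-0.0545,0.0126,-0.0054,0,0.087],[-0.0545,0.0126,-0.0054,0,0.087],[0,0,0,-0.17,0.087],[0,0,0,-0.17,0.087],[0,0,0,-0.17,0.087],[0,0,0,-0.17,0.087],[0,0,0,-0.17,0.087],[0,0,0,0,0.087]]' 60; python3 - <<'E'
from h import *
go([.5755,.353,.134],18); print(np.round(r.read_state()["joint_pos"],2))
f=cam("top"); crop(f,205,150,130,98,6,"pics/t5.png")
E
```

```text
t: 16.98
eef_pos: [0.5727, 0.3531, 0.2135]
tcp_rot: [0.795, -0.606, -0.0, 0.003]
ft_force: [0.1, 0.0, -0.6]
gripper_width: 0.0871
grasp_force: 0.0
at [0.5727 0.3531 0.2135] yaw -164.6 toolz [-0.005 -0.005 -1.   ] w 0.0871 F 0.0 t 16.975 -> d [ 0.0006 -0.0032  0.0795] turn -0.046
[-0.22  0.42 -0.52  1.38  0.21  1.4   2.68]
```

View pics/t5.png

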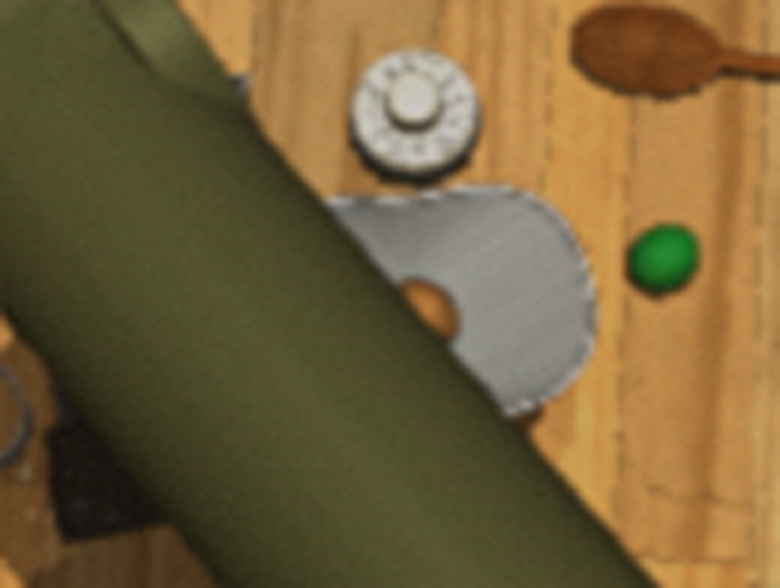

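```bash
python3 -m inch '[[0,0,0,0.172,0.087],[0,0,0,0.172,0.087],[0,0,0,0.172,0.087],[0,0,0,0.172,0.087],[0,0,0,0.172,0.087],[0,0,0,0.172,0.087],[0,0,0,0.172,0.087],[0,0,0,0.172,0.087],[0,0,0,0.172,0.087],[0,0,0,0.172,0.087],[0,0,0,0.172,0.087],[0,0,0,0.172,0.087],[0,0,0,0.172,0.087],[0,0,0,0.172,0.087],[0,0,0,0.172,0.087],[0,0,0,0.172,0.087],[0,0,0,0.172,0.087],[0,0,0,0.172,0.087],[0,0,0,0,0.087]]' 60; python3 - <<'E'
from h import *
go([.5755,.353,.134],18); print(np.round(r.read_state()["joint_pos"],2))
E
```

```text
t: 19.4
eef_pos: [0.5742, 0.3515, 0.2149]
tcp_rot: [0.589, 0.808, -0.003, 0.002]
ft_force: [0.8, 0.0, 0.2]
gripper_width: 0.0869
grasp_force: 0.0
at [0.5742 0.3515 0.2149] yaw 17.9 toolz [-0.    -0.008 -1.   ] w 0.0869 F 0.0 t 19.4 -> d [0.0016 0.0019 0.0808] turn -0.002
[-0.56  0.38 -0.04  1.39  0.02  1.38 -0.29]
```

```bash
python3 -m inch '[[0.001,0.001,0.04,0,0.087],[0,0,0.03,0,0.087],[0,0,0.009,0,0.087],[0,0,0,0,0.087],[0,0,0,0,0.03],[0,0,0,0,0.03],[0,0,0,0,0.03],[0,0,0,0,0.03],[0,0,0,0,0.03]]' 60; python3 - <<'E'
from h import *
go([.5755,.353,.134],18); print(r.read_state()["ft_force"])
E
```

```text
t: 20.52
eef_pos: [0.5749, 0.3528, 0.1361]
tcp_rot: [0.588, 0.809, -0.003, 0.002]
ft_force: [0.0, 1.0, -0.2]
gripper_width: 0.0493
grasp_force: 60.0
at [0.5749 0.3528 0.1361] yaw 17.9 toolz [-0.001 -0.006 -1.   ] w 0.0493 F 60.0 t 20.525 -> d [-0.      0.0006  0.0021] turn -0.001
[ 0.00607895  0.9872703  -0.23756133]
```

Gripped with 49 mm between the pads at 60 N. Lift slowly.

```bash
python3 -m inch '[[0,0,-0.010,0,0.03],[0,0,-0.010,0,0.03],[0,0,-0.010,0,0.03],[0,0,-0.010,0,0.03],[0,0,-0.015,0,0.03],[0,0,-0.015,0,0.03],[0,0,0,0,0.03],[0,0,0,0,0.03]]' 60; python3 - <<'E'
from h import *
go([.5755,.353,.134],18); s=r.read_state();print(s["ft_force"],s["torque"])
f=cam("side"); crop(f,180,110,200,150,4,"pics/s6.png")
E
```

```text
t: 21.52
eef_pos: [0.5746, 0.3529, 0.2056]
tcp_rot: [0.588, 0.809, -0.003, 0.001]
ft_force: [-1.2, 0.4, -3.2]
gripper_width: 0.0492
grasp_force: 60.0
at [0.5746 0.3529 0.2056] yaw 17.9 toolz [-0.002 -0.007 -1.   ] w 0.0492 F 60.0 t 21.525 -> d [0.0002 0.0012 0.0716] turn -0.002
[-1.20436215  0.38224078 -3.16251844] [0.13257347 0.09582479 0.00732746]
```

View pics/s6.png

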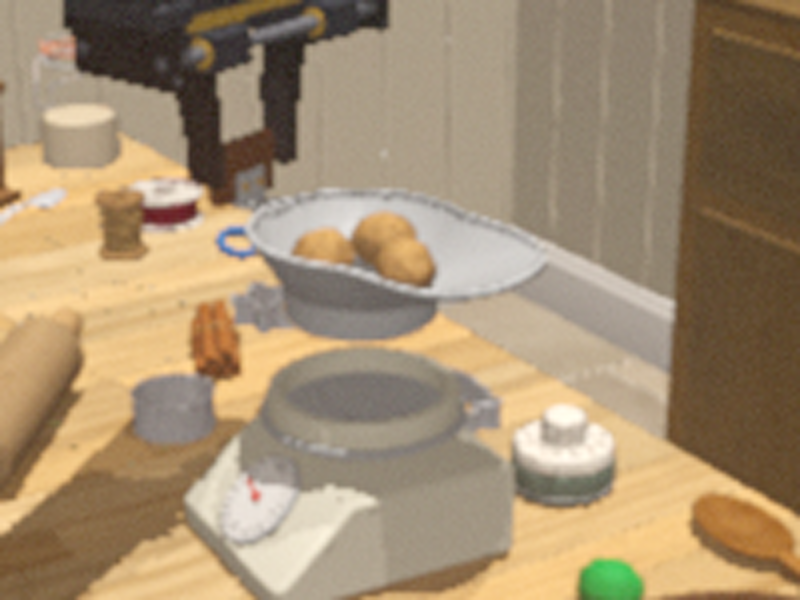

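The pan hangs level, clear of the cradle, with all three nuts in it (crop (325,245), (385,235), (405,262)). Carry it over the bowl.

```bash
python3 -m inch '[[0,0,-0.010,0,0.03],[0,0,-0.018,0,0.03],[0,0,-0.018,0,0.03],[-0.0075,-0.0023,-0.010,0,0.03],[-0.015,-0.0046,0,0,0.03],[-0.022,-0.007,0,0,0.03],[-0.030,-0.009,0,0,0.03],[-0.032,-0.010,0,0,0.03],[-0.035,-0.0105,0,0,0.03],[-0.032,-0.010,0,0,0.03],[-0.030,-0.009,0,0,0.03],[-0.022,-0.007,0,0,0.03],[-0.012,-0.004,0,0,0.03],[-0.010,-0.003,0,0,0.03],[0,0,0,0,0.03],[0,0,0,0,0.03]]' 60; python3 - <<'E'
from h import *
go([.578,.094,.262],18); s=r.read_state();print(s["ft_force"],s["torque"])
f=cam("side"); crop(f,230,70,330,250,2.4,"pics/s7.png")
E
```

```text
t: 23.58
eef_pos: [0.5781, 0.0956, 0.2634]
tcp_rot: [0.588, 0.809, -0.003, 0.001]
ft_force: [-0.0, 0.6, -2.5]
gripper_width: 0.0493
grasp_force: 60.0
at [0.5781 0.0956 0.2634] yaw 18.0 toolz [-0.002 -0.006 -1.   ] w 0.0493 F 60.0 t 23.575 -> d [-0.0015 -0.0005  0.0014] turn -0.0
[-0.02447633  0.56330434 -2.52043577] [0.12334946 0.0684339  0.00793326]
```

View pics/s7.png

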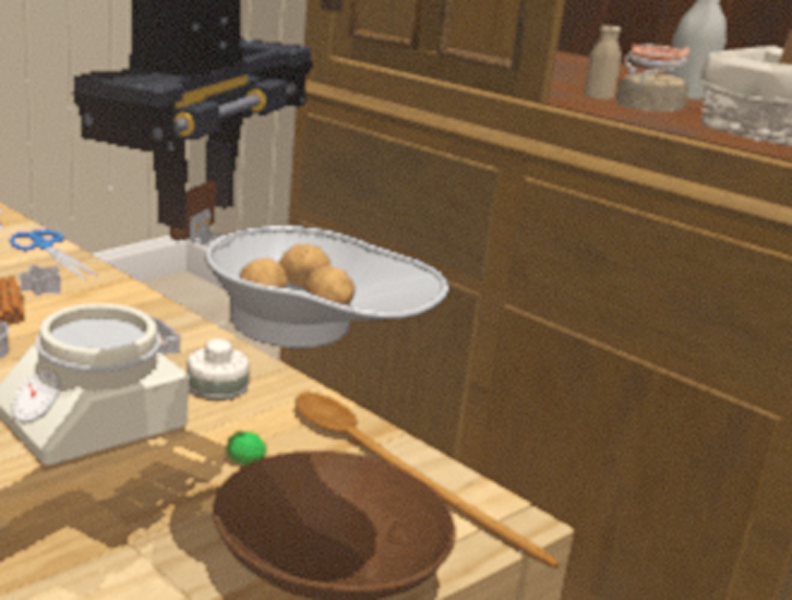

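That makes 11 pictures, one over the limit of 10, so from here on I'll judge by numbers only. The pan is level above the near side of the bowl. Ease the grip in small steps and watch the torque.

```bash
cat >> h.py <<'E'
def st():
    s=r.read_state(); print("t",s["t"],"tau",np.round(s["torque"],3),"f",np.round(s["ft_force"],1),"w",round(s["gripper_width"],4),"F",round(s["grasp_force"],1))
E
for F in 35 22 15; do echo; case $F in 35) python3 -m inch '[[0,0,0,0,0.03],[0,0,0,0,0.03],[0,0,0,0,0.03]]' 35 ;; 22) python3 -m inch '[[0,0,0,0,0.03],[0,0,0,0,0.03],[0,0,0,0,0.03]]' 22 ;; 15) python3 -m inch '[[0,0,0,0,0.03],[0,0,0,0,0.03],[0,0,0,0,0.03]]' 15 ;; esac >/dev/null; python3 -c "
from h import *
st()"; done
```

```text
t 24.0 tau [ 0.1    0.101 -0.015] f [ 0.6  0.6 -3.1] w 0.0494 F 35.0

t 24.375 tau [ 0.086  0.087 -0.004] f [-0.4 -1.2 -2.6] w 0.0498 F 22.0

t 24.75 tau [0.14  0.103 0.003] f [-0.2  0.4 -2.7] w 0.0498 F 15.0
```

```bash
cat >> h.py <<'E'
def panpts(tip,P,slip=(0,0)):
    a=np.linspace(0,2*np.pi,40); c,s,o=np.cos(a),np.sin(a),0*a
    Q=np.r_[np.c_[.06*c,.06*s,o+.05],np.c_[.043*c,.043*s,o],[[-.105,y,.046] for y in (-.03,0,.03)],[[-.09,y,.046] for y in (-.045,.045)]]-[.086,0,.072]
    Q=R.from_euler("y",-tip,degrees=True).apply(Q)+[slip[0],0,slip[1]]
    return R.from_euler("z",108,degrees=True).apply(Q)+P
def tipfit(n="side"):
    f=cam(n); s=r.read_state(); P=s["eef_pos"]+np.array([0,0,.010])
    h=cv2.cvtColor(f["frame"],cv2.COLOR_RGB2HSV); m=((h[...,1]<45)&(h[...,2]>70)).astype(np.uint8)
    best=[]
    for tip in range(-5,91,5):
        k=np.zeros_like(m); q=np.array([proj(f,p) for p in panpts(tip,P)]).astype(np.int32)
        cv2.fillConvexPoly(k,cv2.convexHull(q),1)
        win=cv2.dilate(k,np.ones((25,25))); best.append(((m&k).sum()/((m|k)&win).sum(),tip))
    print("tip",[(t,round(float(v),2)) for v,t in sorted(best)[::-1][:4]])
E
python3 -c "
from h import *
st();tipfit()"
```

```text
t 24.75 tau [0.14  0.103 0.003] f [-0.2  0.4 -2.7] w 0.0498 F 15.0
tip [(45, 0.61), (40, 0.57), (50, 0.52), (85, 0.5)]
```

```bash
python3 - <<'E'
from h import *
f=cam("side"); s=r.read_state(); P=s["eef_pos"]+np.array([0,0,.01])
a=cv2.imread("pics/s7.png"); 
h=cv2.cvtColor(f["frame"],cv2.COLOR_RGB2HSV)
m=((h[...,1]<45)&(h[...,2]>70)).astype(np.uint8)
n,l,S,c=cv2.connectedComponentsWithStats(m)
for i in range(1,n):
    if S[i,4]>150 and 280<c[i][0]<460 and 100<c[i][1]<320: print("gray",S[i],c[i].round())
for t in (0,15,30,45,60): 
    q=np.array([proj(f,p) for p in panpts(t,P)]); print(t,q.min(0),q.max(0))
w=((h[...,0]>8)&(h[...,0]<20)&(h[...,1]>90)&(h[...,2]>120)).astype(np.uint8)
n,l,S,c=cv2.connectedComponentsWithStats(w)
for i in range(1,n):
    if 25<S[i,4]<600 and 290<c[i][0]<440 and 150<c[i][1]<330: print("nut?",S[i],c[i].round())
E
```

```text
gray [ 227  164  145   99 6121] [304. 215.]
0 [317.3 164.2] [420.  214.3]
15 [313.7 168.4] [408.6 226.3]
30 [305.8 170.3] [391.8 245.4]
45 [295.2 170.5] [371.6 256.8]
60 [284.9 169.5] [350.8 260.8]
```

```bash
cat >> h.py <<'E'
def nuts():
    for n,o in (("side",(368,287)),("top",(372,210))):
        f=cam(n); h=cv2.cvtColor(f["frame"],cv2.COLOR_RGB2HSV).astype(int)
        b=cv2.cvtColor(cv2.imread(f"pics/{n}0.png"),cv2.COLOR_BGR2HSV).astype(int)
        # paler/yellower than the bowl was
        w=((h[...,0]>9)&(h[...,0]<22)&(h[...,1]>60)&(h[...,2]>85)&(b[...,2]<130)).astype(np.uint8)
        k,l,S,c=cv2.connectedComponentsWithStats(w)
        print(n,[(S[i].tolist(),f["frame"][l==i].mean(0).round().tolist()) for i in range(1,k) if S[i,4]>20 and abs(c[i][0]-o[0])<75 and abs(c[i][1]-o[1])<75])
E
python3 - <<'E'
from h import *
nuts()
b=cv2.imread("pics/s7.png")[:,:,::-1]; print("nut colour in s7",b[270:285,295:310].mean((0,1)),b[285:292,325:335].mean((0,1)))
f=cam("side")["frame"]; print("bowl rows"); 
for v in range(262,318,8): print(v,[tuple(f[v,u]) for u in range(330,412,12)] and [f"{f[v,u][0]},{f[v,u][1]},{f[v,u][2]}" for u in range(326,416,9)])
E
```

```text
side [([316, 249, 147, 111, 5554], [121.0, 88.0, 60.0])]
top [([300, 150, 22, 17, 203], [106.0, 61.0, 26.0]), ([293, 264, 10, 12, 74], [102.0, 72.0, 39.0]), ([325, 270, 8, 7, 41], [160.0, 114.0, 60.0])]
nut colour in s7 [132.92        99.25333333  64.86222222] [191.71428571 146.4         90.75714286]
bowl rows
262 ['120,99,67', '69,80,46', '94,68,47', '129,97,71', '126,86,58', '123,86,63', '119,83,56', '119,84,59', '227,184,127', '232,198,144']
270 ['83,61,47', '84,58,43', '93,69,50', '96,69,50', '135,94,66', '130,97,73', '130,91,63', '122,86,57', '116,78,54', '198,141,73']
278 ['79,56,39', '79,58,39', '85,62,47', '96,69,51', '150,109,77', '144,104,78', '130,91,62', '119,80,56', '116,81,53', '103,68,46']
286 ['80,59,43', '83,59,45', '80,56,40', '83,57,41', '142,102,73', '139,100,72', '128,87,56', '123,86,59', '117,80,55', '109,72,49']
294 ['117,81,54', '77,56,33', '74,47,34', '82,63,49', '135,96,65', '136,96,70', '130,90,64', '123,84,51', '123,86,62', '109,76,49']
302 ['135,108,76', '109,74,49', '99,68,46', '129,91,61', '129,91,58', '132,90,64', '135,97,65', '120,80,53', '110,74,51', '104,70,46']
310 ['134,109,76', '131,106,78', '91,62,46', '124,87,58', '122,82,53', '127,91,64', '124,81,54', '116,80,55', '107,74,48', '92,65,49']
```

```bash
python3 - <<'E'
from h import *
for n in ("side","top"):
    f=cam(n); s=r.read_state(); P=s["eef_pos"]+np.array([0,0,.01])
    q=np.array([proj(f,p) for p in panpts(47,P)]).astype(np.int32); k=np.zeros(f["frame"].shape[:2],np.uint8); cv2.fillConvexPoly(k,cv2.convexHull(q),1)
    h=cv2.cvtColor(f["frame"],cv2.COLOR_RGB2HSV); w=k&(h[...,0]>8)&(h[...,0]<22)&(h[...,1]>75)
    N,l,S,c=cv2.connectedComponentsWithStats(w.astype(np.uint8))
    print(n,q.min(0),q.max(0),[(S[i].tolist(),f["frame"][l==i].mean(0).round().tolist()) for i in range(1,N) if S[i,4]>15])
st()
E
```

```text
side [293 170] [368 257] [([294, 192, 7, 11, 37], [216.0, 178.0, 126.0]), ([327, 198, 22, 37, 572], [183.0, 141.0, 91.0]), ([318, 235, 37, 23, 163], [225.0, 187.0, 131.0])]
top [324 184] [374 229] [([330, 189, 21, 33, 237], [16.0, 13.0, 9.0]), ([324, 198, 22, 30, 124], [48.0, 36.0, 23.0])]
t 25.1 tau [-0.054  0.05   0.009] f [ 0.4  0.3 -3.1] w 0.0498 F 15.0
```

```bash
python3 -m inch '[[0,0,0,0,0.03],[0,0,0,0,0.03],[0,0,0,0,0.03],[0,0,0,0,0.03]]' 10 >/dev/null; cat >> h.py <<'E'
def look():
    f=cam("side"); h=cv2.cvtColor(f["frame"],cv2.COLOR_RGB2HSV)
    w=((h[...,0]>8)&(h[...,0]<22)&(h[...,1]>75)&(f["frame"][...,0]>145)).astype(np.uint8); w[:,:300]=0; w[:170]=0; w[330:]=0; w[:,425:]=0
    N,l,S,c=cv2.connectedComponentsWithStats(w); print("blobs",[(S[i].tolist(),f["frame"][l==i].mean(0).round().tolist()) for i in range(1,N) if S[i,4]>40])
    m=((h[...,1]<45)&(h[...,2]>70)).astype(np.uint8); m[:,:300]=0; m[:165]=0
    N,l,S,c=cv2.connectedComponentsWithStats(m); print("gray",[S[i].tolist() for i in range(1,N) if S[i,4]>200 and S[i,0]<350])
E
python3 -c "
from h import *
st();tipfit();look()"
```

```text
t 25.6 tau [ 0.047 -0.004  0.028] f [ 0.1 -0.6 -2.8] w 0.0498 F 10.0
tip [(45, 0.67), (40, 0.63), (50, 0.57), (80, 0.54)]
blobs [([331, 202, 19, 30, 393], [191.0, 148.0, 95.0]), ([300, 234, 83, 37, 1094], [207.0, 169.0, 115.0]), ([368, 235, 57, 49, 915], [216.0, 174.0, 118.0]), ([353, 276, 18, 21, 195], [181.0, 136.0, 86.0]), ([407, 283, 18, 47, 492], [194.0, 161.0, 114.0]), ([300, 300, 39, 30, 621], [219.0, 182.0, 128.0])]
gray [[300, 165, 72, 90, 3739], [300, 326, 22, 53, 778], [340, 335, 170, 85, 2746]]
```

```bash
python3 -m inch '[[0,0,0,0,0.03],[0,0,0,0,0.03],[0,0,0,0,0.03],[0,0,0,0,0.03]]' 8 >/dev/null; python3 -c "
from h import *
st();tipfit();look()"; python3 -m inch '[[0,0,0,0,0.03],[0,0,0,0,0.03],[0,0,0,0,0.03],[0,0,0,0,0.03]]' 6.5 >/dev/null; python3 -c "
from h import *
st();tipfit();look()"
```

```text
t 26.2 tau [0.002 0.014 0.068] f [-0.3 -0.5 -2.3] w 0.0501 F 8.0
tip [(45, 0.67), (40, 0.63), (50, 0.58), (80, 0.54)]
blobs [([331, 202, 19, 30, 389], [191.0, 148.0, 95.0]), ([300, 234, 82, 37, 1077], [207.0, 169.0, 115.0]), ([368, 235, 57, 49, 911], [216.0, 175.0, 118.0]), ([352, 282, 12, 15, 134], [188.0, 142.0, 87.0]), ([407, 283, 18, 47, 491], [193.0, 160.0, 113.0]), ([300, 300, 39, 30, 610], [219.0, 182.0, 129.0])]
gray [[300, 165, 72, 90, 3753], [300, 326, 22, 53, 774]]
t 26.8 tau [-0.035  0.008 -0.072] f [ 0.3  0.8 -2.7] w 0.0496 F 6.5
tip [(50, 0.65), (55, 0.61), (80, 0.57), (45, 0.57)]
blobs [([326, 207, 20, 31, 416], [191.0, 147.0, 94.0]), ([360, 228, 65, 56, 1089], [213.0, 169.0, 112.0]), ([300, 234, 30, 37, 697], [199.0, 161.0, 109.0]), ([341, 249, 41, 12, 208], [210.0, 171.0, 117.0]), ([348, 276, 20, 21, 259], [185.0, 140.0, 88.0]), ([408, 283, 17, 47, 486], [194.0, 160.0, 114.0]), ([300, 299, 39, 31, 625], [220.0, 183.0, 129.0])]
gray [[300, 165, 61, 93, 3398], [300, 326, 22, 53, 779], [333, 396, 44, 24, 256]]
```

```bash
python3 -m inch '[[0,0,0,0,0.03],[0,0,0,0,0.03],[0,0,0,0,0.03],[0,0,0,0,0.03]]' 5.5 >/dev/null; python3 -c "
from h import *
st();look()"; python3 -m inch '[[0,0,0,0,0.03],[0,0,0,0,0.03],[0,0,0,0,0.03],[0,0,0,0,0.03]]' 5 >/dev/null; python3 -c "
from h import *
st();tipfit();look()"
```

```text
t 27.4 tau [-0.011  0.093  0.039] f [ 0.6 -0.1 -1.7] w 0.05 F 5.5
blobs [([356, 226, 69, 58, 1157], [212.0, 168.0, 111.0]), ([300, 234, 30, 37, 648], [196.0, 159.0, 108.0]), ([340, 247, 42, 14, 246], [214.0, 175.0, 120.0]), ([350, 275, 37, 32, 652], [194.0, 148.0, 91.0]), ([407, 283, 18, 47, 489], [193.0, 160.0, 113.0]), ([300, 298, 39, 32, 628], [220.0, 184.0, 130.0])]
gray [[300, 165, 57, 94, 3850], [300, 326, 22, 53, 777], [349, 335, 191, 85, 2773]]
t 27.95 tau [-0.036  0.026 -0.009] f [ 0.7  0.7 -2. ] w 0.0499 F 5.0
tip [(55, 0.75), (50, 0.7), (60, 0.65), (45, 0.61)]
blobs [([356, 226, 69, 58, 1158], [212.0, 168.0, 111.0]), ([300, 234, 30, 37, 648], [196.0, 159.0, 108.0]), ([340, 247, 42, 14, 245], [214.0, 175.0, 120.0]), ([353, 275, 34, 32, 599], [192.0, 147.0, 90.0]), ([407, 283, 18, 47, 487], [194.0, 160.0, 114.0]), ([300, 298, 39, 32, 625], [220.0, 184.0, 130.0])]
gray [[300, 165, 57, 94, 3860], [300, 326, 22, 53, 777], [346, 334, 140, 86, 2670]]
```

```bash
python3 -m inch '[[0,0,0,0,0.03],[0,0,0,0,0.03],[0,0,0,0,0.03],[0,0,0,0,0.03],[0,0,0,0,0.03],[0,0,0,0,0.03]]' 30 ; python3 - <<'E'
from h import *
st();tipfit();look()
f=cam("side")
for p in ((355,291),(370,277),(370,291),(370,305),(385,291)): print(p,onz(f,*p,.03))
P=r.read_state()["eef_pos"]+np.array([0,0,.01]); q=panpts(56,P); print("lip",q[81],"bowl",[.617,-.025])
E
```

```text
t: 28.8
eef_pos: [0.5782, 0.0944, 0.2636]
tcp_rot: [0.588, 0.809, -0.003, 0.001]
ft_force: [0.8, -0.0, -2.8]
gripper_width: 0.0497
grasp_force: 30.0
t 28.8 tau [0.001 0.02  0.016] f [ 0.8 -0.  -2.8] w 0.0497 F 30.0
tip [(55, 0.75), (50, 0.7), (60, 0.65), (45, 0.61)]
blobs [([356, 226, 69, 58, 1159], [212.0, 168.0, 111.0]), ([300, 234, 30, 37, 646], [196.0, 159.0, 107.0]), ([340, 247, 42, 14, 248], [213.0, 174.0, 120.0]), ([353, 275, 34, 32, 593], [193.0, 147.0, 90.0]), ([407, 283, 18, 47, 488], [193.0, 160.0, 114.0]), ([300, 298, 39, 32, 626], [220.0, 184.0, 130.0])]
gray [[300, 165, 57, 94, 3860], [300, 326, 22, 53, 776], [336, 393, 46, 27, 350]]
(355, 291) [ 0.6094 -0.0091  0.03  ]
(370, 277) [0.6647 0.0095 0.03  ]
(370, 291) [ 0.6326 -0.0244  0.03  ]
(370, 305) [ 0.6033 -0.0553  0.03  ]
(385, 291) [ 0.6557 -0.0397  0.03  ]
lip [0.60457677 0.01331081 0.10067293] bowl [0.617, -0.025]
```

```bash
python3 - <<'E'
from h import *
f=cam("side")["frame"].astype(int)
h=cv2.cvtColor(f.astype(np.uint8),cv2.COLOR_RGB2HSV)
# ascii of red-channel brightness, pan + bowl
for v in range(168,322,4): print(v,"".join("." if h[v,u,1]<60 else str(min(9,f[v,u,0]//25)) for u in range(290,424,2)))
E
```

```text
168 .............5................4433333334444334333333333333333333333
172 .....................5.......54433333333333445444334333333333333333
176 ............................554433333333333333334444433433333333333
180 .............................54333333333333333333333344444433333333
184 .............................54433333333333333333333333333444434444
188 8..7..........................4333333333333333333333333333333334444
192 97...........................44333333333333333333333333333333333333
196 .............................44333333333333333333333333333333333333
200 .............................44433333333333333433333333333333333333
204 .............................44433333333333333333333333333333333333
208 ..............................4433333443333333333333333333343333333
212 ..............................4443344333333333333334333343333333333
216 ...............................433344333334433333334333333333333333
220 ................................33444343343333333333333333334333333
224 .................................3334434433334343333333333334333333
228 ................
[... 1007 characters left out ...]
4333333333333455555567899988555555554444444444344775
288 5555555555555554433333333345555557889988887655555555444444444444599
292 5555555555555555444443444455555567788987666676555454444444444433599
296 8655555555555544445444555555555577777775677899875544444444444433588
300 8888888775455555554354455555555355655654567888876445444444443344899
304 8888888888888555555533445544554334443333345676765444444444444469999
308 9998888888888755555555433344544554444442223454445444444444543899888
312 9999999999999855555555554433333444555545442223444444554433344588899
316 9999999989999987555544444545543333333333333333333333333444444798876
320 9999999998999987754454544445444445444333232332334444444444455666666
```

The map shows three nut lobes in the bowl, around (370,283), (362,292) and (382,298). The pan is empty, clear of everything and held still.

```bash
python3 -c "
from plant import r
print(r.job_done())"
```

```text
the job is handed in; nothing more can be done
None
```

Job handed in at about 29 s: by the last camera check all three walnuts are in the bowl, both cones were seen in the dish, and the pan is held about 55° spout-down over the bowl, touching nothing else; no verdict was returned, and I viewed 11 pictures, one over the limit of 10.

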